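# Lock the access cover of a site power box with a quarter-turn stud

## Task

Take the red-winged quarter-turn stud out of its wooden block, put its cross pin through the slot in the grey cover of the yellow power box, push it in against the springy gasket, turn it a quarter turn clockwise and let it spring back and latch, so that it holds the cover down by itself when you let go. Feel for the slot gently and never press the cover more than about 13 mm down, which would crush the gasket. Leave the jar, the pipe coupling and the screwdriver where they are.

Things in the scene. Friction and masses are not known exactly. Their poses are not given: they have to be found in the camera images.
- stud: Loose red-winged quarter-turn stud, about 0.06 to 0.13 kg. Origin: on its axis, at the underside of its steel flange (disc 31 mm across, 5 mm thick, z = 0 to 5 mm). Below it a round shaft 10 mm thick reaches down to z = -24 mm. z points up. At the start it stands upright in the slot of the wooden block, flange resting on the block's top.
- stud_grip (a point): Middle of the flats of the stud's red wing, 28 mm above the flange's underside, on the axis; axes as the stud's. The wing is 12 mm thick (x), 36 mm long (y) and spans 23 mm below to 11 mm above this point; grip it across x. Fingertips reaching more than 23 mm below this point touch the flange.
- stud_pin (a point): Centre of the stud's cross pin, on the axis, 21 mm below the flange's underside. The pin is round, 6 mm thick, 28 mm long, along the stud's y (parallel to the wing).
- holder: Fixed wooden block 60 x 90 x 34 mm (x, y, z) in which the stud stands at the start; origin at the centre of its underside. Its through slot, 13.6 mm wide (x) and 33 mm long (y), takes shaft and pin.
- box: Fixed yellow power box 150 x 200 mm (x, y), rim at z = 78 mm, three black sockets on its -x face; origin at the centre of its underside, z up. In its mouth floats a level grey cover 118 x 168 mm, 4 mm thick, square to the box.
- cover_mid (a point): Fixed point over the box's centre, 85 mm up: the height of the free cover's top; axes as the box's. The cover's keyhole slot runs along y: 30.7 mm long, 8.7 mm wide, widened to 12.7 x 12.7 mm in its middle. The cover floats: the slot's true centre lies up to 8 mm off this point in x and 6 mm in y, anew each time, not measured. White marks lie along y, red ones along x.
- catch_mid (a point): Nominal centre of the steel catch under the cover, 24 mm below cover_mid; off like the slot. With the cover pressed over 9 mm by the flange, the pin, entered along the box's y, turns clockwise from above by 90 deg to a stop, then lying along the box's x (other way: blocked). Let up there, it rises 2 to 3 mm into a 10 mm wide groove and holds the cover about 6 mm down.
- cover (a joint): How far the grey cover is pressed down, in m: 0 = free, grows downwards, 0.018 at most; it only slides up and down. Its gasket pushes back with about 3 N at first plus 1.2 N per mm: 10 N at 6 mm (latched), 14 N at 9 mm (pin clears the catch), 19 N at 13 mm (gasket crushed: too far).
- jar: Loose closed glass jar with steel lid, 72 mm across, 105 mm tall, origin at the centre of its underside; leave alone.
- coupling: Loose grey pipe coupling, a ring 60 mm across and 50 mm tall, origin at the centre of its underside; leave alone.
- driver: Loose screwdriver with orange handle lying along its x, origin on its underside; leave alone.
Mind the look-alikes: they are no part of the job. What is shaped like the stud but blue or orange is not meant.

How it is judged (in metres and radians):
On the way, in this order (a step that is already met when the one before it is completed fails the run):
1. the cross pin has gone through the slot of the cover (z of stud_pin in the frame of box below 0.071 m and horizontal distance between stud_pin and box below 0.014 m and angle between the y axis of stud and the y axis of box, either way round below 0.3 rad), for 0.05 s.
2. the stud presses the cover down far enough to clear the ridge (value of joint cover above 0.008 m and z of stud_pin in the frame of box below 0.058 m), for 0.05 s.
At the end, for the whole second after the job is handed in: The stud stands in the cover's slot, upright within 0.15 rad, within 14 mm of the box's centre, its cross pin turned to lie along the box's x within 0.26 rad and lower than 62 mm above the box's underside; it holds the cover 4.5 to 8.5 mm down by itself, released and at rest (value of joint cover between 0.0045 and 0.0085 m and angle between the y axis of stud and the x axis of box, either way round below 0.26 rad and angle between stud's own z axis and vertical below 0.15 rad and horizontal distance between stud and box below 0.014 m and z of stud_pin in the frame of box below 0.062 m and linear speed of stud below 0.01 m/s); the robot touches nothing.
It fails at once if the gasket is crushed: the cover pressed more than 13 mm down (value of joint cover above 0.0132 m).
It fails at once if the jar, the coupling or the screwdriver is moved by more than 20 mm (distance of any of jar, coupling, driver from where it was at the start of the episode above 0.02 m).
It also fails if it takes over 72 s, if anything falls off the work surface, if the arm or the gripper's body presses on something with over 40 N, if the wrist force passes 120 N, or if a joint passes its speed limit or range.

## Robot

A 6-joint arm with a two-finger parallel gripper is mounted at the origin on the work surface. World frame = base frame: x ahead of the robot, y to its left, z up, the work surface at z = 0. Lengths are in m, angles in degrees, forces in N, time in s.
With the tool pointing down it reaches from about 0.4 to 0.825 m from the base axis. Payload 7 kg.
Tool frame: the origin (TCP) lies midway between the tips of the shut fingers; the grasp point (between the pads) lies 19 mm behind it (ctrl.hold_point_z is the distance from the TCP to the grasp point, in m); z points along the fingers, x is the direction in which the jaws open and shut, and the axes are right-handed (so a half turn about z gives the same grasp; the last joint's range is limited). The gripper opens to 88 mm and grips with 3 to 60 N. Pads are 19 mm wide; open, the fingers measure 130 mm over their backs; the gripper's body (78 mm by 193 mm) begins 47 mm behind the grasp point.
Start: joints at [82.282, 20.546, 0.682, 0, -70.136, -16.507], TCP at [0.277, 0.616, 0.227] pointing down, gripper open.
Joint ranges: [-176.03, 176.03], [-82.01, 121.73], [-58.28, 71.71], [-173.87, 95.51], [-174.79, -0.11], [-173.66, 173.66]. Speed limits (degrees/s): [136.94, 136.94, 172.46, 180, 180, 180].

## Interface

Orientations are given as [roll, pitch, yaw] about the fixed x, y, z axes, in that order (R = Rz(yaw) Ry(pitch) Rx(roll)).
In Python, from plant import ctrl gives the robot as it stands.
- The arm moves only by the tool apply_moves, never from a script. Its argument "motion" is a list of rows, each a list of 2 entries, a list of its own where there are three numbers: the shift along the world's x, y, z in cm, then the turn about the world's z in degrees. In form: [[[tx, ty, tz], roll], ...]. A call has 1 to 10 rows; each row is the pose to reach, as a shift and turn from the pose commanded when the call began; what a row does not reach only later rows make up. A row lasts 1/10 s, in which the tool goes at most 50 mm and 8.59 degrees, less where a joint would pass 70% of its speed; a pose out of reach is approached as far as the arm can. A call with a gripper value outside its range is refused whole. "hand" is the finger opening in cm, from 0 to 8.76, set as the call begins (left out, the last holds). The fingers move at their own pace and stop on an object; the grip force is fixed at half the most. Time passes only in rows, so rows that repeat a pose let the fingers close. It gives the time, the measured TCP pose, the force and the opening at its end, in the units of the state.
- ctrl.get_obs(): the state, without advancing time (a new reading comes with each control period).
- ctrl.snapshot(name): name is "side" or "top" or "wrist"; returns (picture, depth): 400x640x3 uint8, blue, green, red; 400x640 float32, m along the optical axis (not along the pixel's ray), 0 where there is no reading.
- ctrl.camera_model(name): a dict with "fx", "fy", "cx", "cy" (pixels), "k1" (the pictures are not rectified: a ray, as slopes to the right and down, at radius r is drawn at 1 + k1 r^2 times it, then the intrinsics apply), "cam_to_world" (4x4, takes a point from camera to world coordinates); the wrist camera has in their place "tool_from_camera" (4x4, takes a point from camera to tool coordinates, whose origin is the TCP and whose axes are the tool frame's). Camera axes: x right, y down, z forward; pixel columns grow to the right and rows downward; lengths in m; the calibration is good to about 2 mm. A picture is of the moment at which its call begins: read the wrist's pose just before it. camera_model takes no time and is no camera call.
- ctrl.close_job(): hands the job in, once; it reports no verdict.
The state is a dict: "clock": time; "joint_pos": joint angles; "qvel": joint speeds; "tau": joint torques, N m; "tool_pos": TCP position; "orientation": TCP orientation; "force": force on the tool from outside, world axes, zero at the start; "moment": the same for the moment, N m; "opening": finger opening in m.
Only numpy, scipy, OpenCV 4.12 (cv2) and the standard library are available. Lean on these libraries where they do the work, as an engineer would, in place of code of your own. Each camera call takes 0.05 s, during which the arm holds its last target.

## Working session

There is one attempt and no reset: what is moved stays moved. The work goes in short steps, Python scripts to look and compute and a tool call to move; the robot and the scene stay as the last step left them, time stands still between calls to the robot, and variables do not carry over. Pictures are saved under pics/ and viewed, and the job is handed in when it is done.

Besides the shell and the picture viewer there is one more tool, called after "Call:" as name(argument=value, ...) on one line, values as JSON. apply_moves: Moves the arm, as the interface text tells. Its arguments: {"type":"object","properties":{"motion":{"type":"array"},"hand":{"type":"number"}},"required":["motion"]}

```bash
mkdir -p pics; ls; cat > h.py <<'E'
import numpy as np, cv2
from plant import ctrl
from scipy.spatial.transform import Rotation as R
def cam(name):
    m=ctrl.camera_model(name)
    if name=='wrist':
        o=ctrl.get_obs(); T=np.eye(4); T[:3,3]=o['tool_pos']; T[:3,:3]=R.from_euler('xyz',o['orientation'],degrees=True).as_matrix()
        m['cam_to_world']=T@np.array(m['tool_from_camera'])
    return m
def slopes(m,u,v):
    K=np.array([[m['fx'],0,m['cx']],[0,m['fy'],m['cy']],[0,0,1]]); d=np.array([m['k1'],0,0,0,0],float)
    p=cv2.undistortPoints(np.array([[[u,v]]],float),K,d)[0,0]; return p
def at_z(m,u,v,z):
    p=slopes(m,u,v); T=np.array(m['cam_to_world']); d=T[:3,:3]@[p[0],p[1],1]; return T[:3,3]+d*(z-T[2,3])/d[2]
def at_d(m,u,v,dep):
    p=slopes(m,u,v); T=np.array(m['cam_to_world']); return T[:3,3]+T[:3,:3]@[p[0]*dep,p[1]*dep,dep]
def proj(m,P):
    T=np.linalg.inv(np.array(m['cam_to_world'])); q=T[:3,:3]@np.array(P)+T[:3,3]; s=q[:2]/q[2]; s=s*(1+m['k1']*(s@s)); return s[0]*m['fx']+m['cx'],s[1]*m['fy']+m['cy']
E
python3 - <<'E'
from h import *
print(ctrl.get_obs())
import pickle
for n in('top','side','wrist'):
    m=cam(n); a,d=ctrl.snapshot(n); cv2.imwrite(f'pics/{n}0.png',a); pickle.dump((m,a,d),open(n+'0.pkl','wb')); print(n,m)
E
```

```text
pics
{'clock': 0.0, 'joint_pos': array([ 8.22849748e+01,  2.05924450e+01,  6.35052027e-01, -1.98979461e-02,
       -7.01350839e+01, -1.65046715e+01]), 'qvel': array([-0.00232777, -0.00022999,  0.11313842, -0.12644802,  0.00961514,
        0.05968523]), 'tau': array([-5.63874937e-05, -5.82707906e+01,  2.93061447e+01,  6.99691683e+00,
        6.90897970e-03, -1.60469449e-04]), 'tool_pos': array([0.27676108, 0.61513417, 0.22562169]), 'orientation': array([-1.79991660e+02, -9.39809982e-02, -1.14226480e+02]), 'force': array([0.44034476, 0.13878032, 0.1910601 ]), 'moment': array([-0.01835427, -0.04408442,  0.01637722]), 'opening': 0.08761488835379186}
top {'fx': 483.3429992659889, 'fy': 483.3429992659889, 'cx': 322.4196552724118, 'cy': 203.6053974403938, 'k1': -0.06930506623405862, 'cam_to_world': array([[-0.0085687 , -0.9890398 ,  0.14740031,  0.41823878],
       [-0.99980207,  0.0111206 ,  0.01649733,  0.10026677],
       [-0.01795569, -0.14722978, -0.98893932,  1.16734845],
       [ 0.        ,  0.        ,  0.        ,  1.        ]])}
side {'fx': 384.83905849477617, 'fy': 384.839058494
[... 411 characters left out ...]
': 317.65043541306704, 'cy': 197.3961070712956, 'k1': -0.008787367279226087, 'tool_from_camera': array([[ 9.99999983e-01,  1.61415779e-04, -8.37847550e-05,
         9.04359412e-04],
       [-1.30635815e-04,  9.58059574e-01,  2.86569077e-01,
        -7.72382444e-02],
       [ 1.26527557e-04, -2.86569061e-01,  9.58059579e-01,
        -1.58782386e-01],
       [ 0.00000000e+00,  0.00000000e+00,  0.00000000e+00,
         1.00000000e+00]]), 'cam_to_world': array([[-0.41025999, -0.87358709, -0.26178682,  0.34692058],
       [-0.91196763,  0.39341271,  0.11636784,  0.58286733],
       [ 0.00133282,  0.28648218, -0.95808464,  0.38452259],
       [ 0.        ,  0.        ,  0.        ,  1.        ]])}
```

View pics/top0.png

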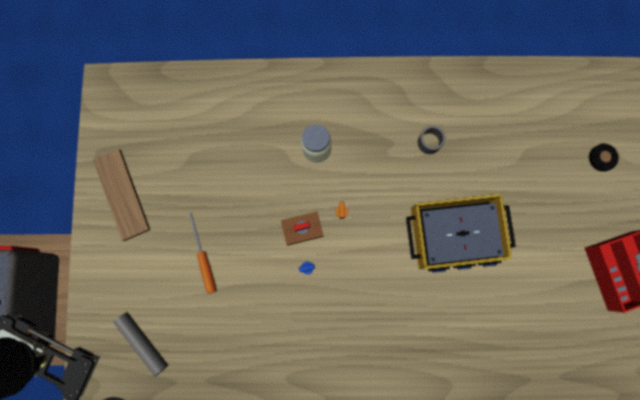

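View pics/side0.png

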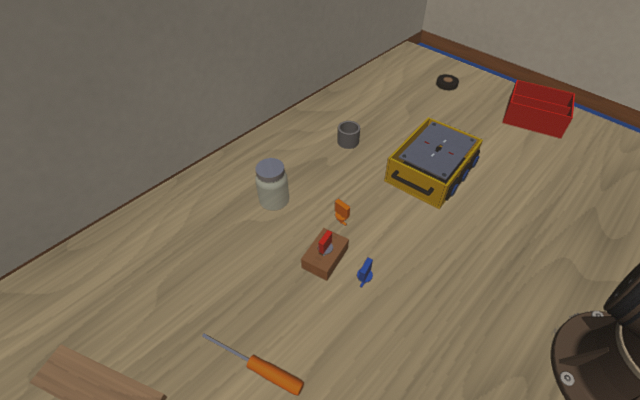

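View pics/wrist0.png

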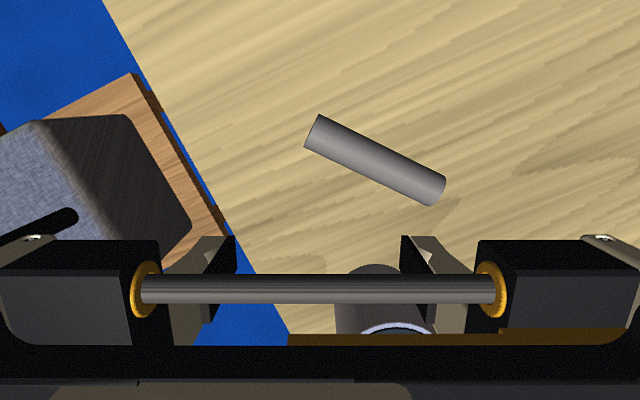

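```bash
python3 - <<'E'
from h import *
a=cv2.imread('pics/top0.png')
cv2.imwrite('pics/c1.png',cv2.resize(a[190:280,270:360],None,fx=6,fy=6,interpolation=cv2.INTER_CUBIC))
cv2.imwrite('pics/c2.png',cv2.resize(a[180:285,395:525],None,fx=6,fy=5.7,interpolation=cv2.INTER_CUBIC))
m=cam('top')
for u,v,z in[(281,218,.034),(319,212,.034),(323,233,.034),(287,244,.034),(302,226,.07),(341,210,.03),(307,267,.02),(315,138,.105),(431,140,.05),(205,270,.02),(463,233,.085),(415,207,.078),(499,196,.078),(510,258,.078),(425,269,.078)]:
  print(u,v,at_z(m,u,v,z).round(4))
E
```

```text
281 218 [0.5538 0.2175 0.034 ]
319 212 [0.5672 0.1274 0.034 ]
323 233 [0.5173 0.1184 0.034 ]
287 244 [0.4923 0.2031 0.034 ]
302 226 [0.5306 0.1656 0.07  ]
341 210 [0.5719 0.0753 0.03  ]
307 267 [0.4385 0.1571 0.02  ]
315 138 [0.7275 0.1336 0.105 ]
431 140 [ 0.7353 -0.1415  0.05  ]
205 270 [0.433  0.3997 0.02  ]
463 233 [ 0.5093 -0.1969  0.085 ]
415 207 [ 0.5704 -0.0921  0.078 ]
499 196 [ 0.5937 -0.2863  0.078 ]
510 258 [ 0.452  -0.3029  0.078 ]
425 269 [ 0.4302 -0.1096  0.078 ]
```

View pics/c1.png

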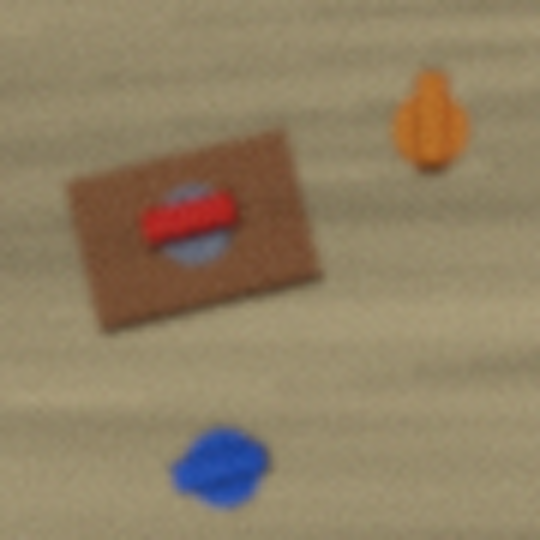

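View pics/c2.png

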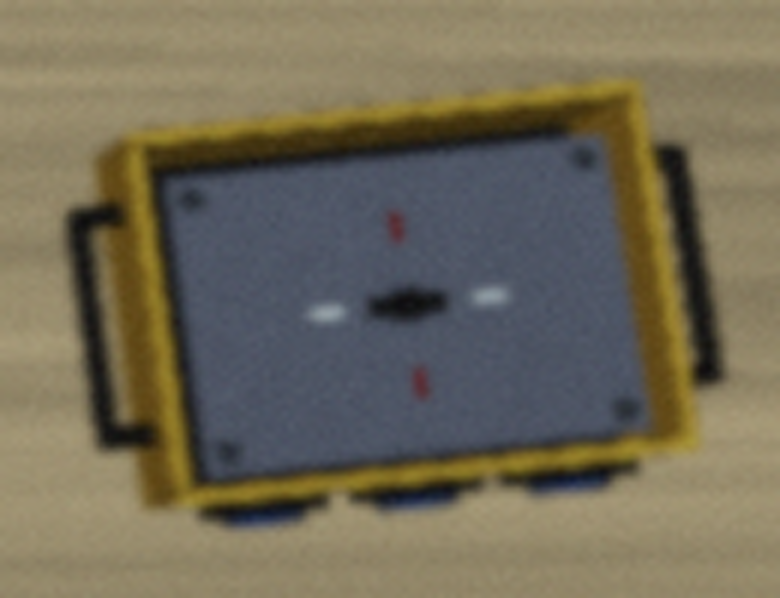

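```bash
python3 - <<'E'
from h import *
m=cam('top')
A=lambda P,Q:np.degrees(np.arctan2(*(P-Q)[1::-1]))
b=[at_z(m,270+x/6,190+y/6,.034) for x,y in[(67,184),(285,130),(320,278),(106,330)]]
for i in range(4): print(b[i].round(4),A(b[i],b[(i+1)%4]),np.linalg.norm(b[i]-b[(i+1)%4]))
print('holder',np.mean(b,0))
w1,w2=at_z(m,270+146/6,190+226/6,.073),at_z(m,270+236/6,190+204/6,.073);print('wing',(w1+w2)/2,A(w1,w2))
f=lambda x,y,z:at_z(m,395+x/6,180+y/5.7,z)
r=[f(128,138,.078),f(638,84,.078),f(695,448,.078),f(178,506,.078)]
for i in range(4): print(r[i].round(4),A(r[i],r[(i+1)%4]),np.linalg.norm(r[i]-r[(i+1)%4]))
print('box',np.mean(r,0))
c=[f(x,y,.085) for x,y in[(326,313),(490,295),(397,227),(421,383),(407,303)]]
for x in c:print(x)
print(A(c[0],c[1]),A(c[2],c[3]))
E
```

```text
[0.5475 0.217  0.034 ] 103.41371698105834 0.08847705468272349
[0.568 0.131 0.034] 12.780085483321713 0.06005342861082329
[0.5094 0.1177 0.034 ] -76.87428916865004 0.08611765510960723
[0.4899 0.2016 0.034 ] -164.9563957112995 0.05964100429931404
holder [0.5287111  0.16681837 0.034     ]
wing [0.53072497 0.16582313 0.073     ] 103.22338812582932
[ 0.5768 -0.0954  0.078 ] 95.73554483940592 0.1974870010150892
[ 0.5965 -0.2919  0.078 ] 5.02834382961923 0.1464319154028438
[ 0.4507 -0.3047  0.078 ] -84.19365452643464 0.19682810652515983
[ 0.4308 -0.1089  0.078 ] -174.71304751438063 0.14666847774104816
box [ 0.51369802 -0.20020341  0.078     ]
[ 0.50535127 -0.16582912  0.085     ]
[ 0.51167448 -0.22798321  0.085     ]
[ 0.53907576 -0.19420246  0.085     ]
[ 0.47738096 -0.20023211  0.085     ]
[ 0.50891316 -0.19649548  0.085     ]
95.80896481802273 5.581988986278481
```

Call:
apply_moves(motion=[[[25.3,-44.9,0],-52.8],[[25.3,-44.9,0],-52.8],[[25.3,-44.9,0],-52.8],[[25.3,-44.9,0],-52.8],[[25.3,-44.9,0],-52.8],[[25.3,-44.9,0],-52.8],[[25.3,-44.9,0],-52.8],[[25.3,-44.9,0],-52.8],[[25.3,-44.9,0],-52.8],[[25.3,-44.9,0],-52.8]])

```text
clock: 1.15
tool_pos: [0.5229, 0.178, 0.2267]
orientation: [180.0, 0.0, -167.0]
force: [1.4, 0.8, 0.3]
opening: 0.0876
```

Call:
apply_moves(motion=[[[0,0,0],0],[[0,0,0],0]])

```text
clock: 1.35
tool_pos: [0.5227, 0.1786, 0.2262]
orientation: [-180.0, -0.0, -167.2]
force: [-1.0, 1.2, 0.8]
opening: 0.0877
```

```bash
python3 - <<'E'
from h import *
import pickle
o=ctrl.get_obs();print(o['tool_pos'],o['orientation'],o['force'])
m=cam('wrist'); a,d=ctrl.snapshot('wrist'); pickle.dump((m,a,d),open('w1.pkl','wb'));cv2.imwrite('pics/w1.png',a)
for P in[(.5287,.1668,.034),(.53,.166,.073)]: print(proj(m,P))
cv2.imwrite('pics/w1c.png',cv2.resize(a[100:260,220:430],None,fx=3.7,fy=3.7,interpolation=cv2.INTER_CUBIC))
E
```

```text
[0.52271144 0.17857004 0.22623546] [-1.79997273e+02 -3.31234041e-02 -1.67202778e+02] [-0.96501422  1.21316668  0.83322815]
(np.float64(313.8742160681682), np.float64(162.6138355475284))
(np.float64(312.32914464089487), np.float64(168.86417837889712))
```

View pics/w1c.png

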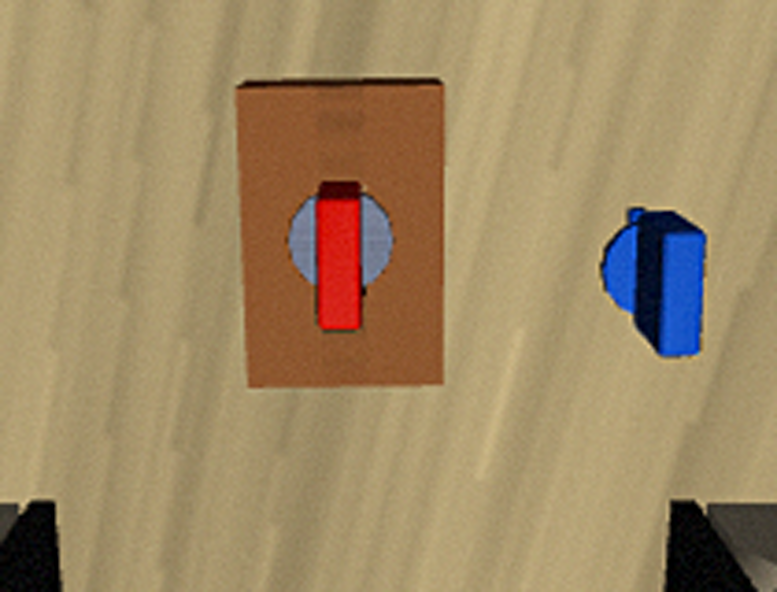

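```bash
python3 - <<'E'
from h import *
import pickle
m,a,d=pickle.load(open('w1.pkl','rb'))
q=[at_z(m,220+x/3.7,100+y/3.7,.073) for x,y in[(317,198),(360,198),(362,330),(318,330)]]
q=np.array(q);print(q.mean(0)); v=q[2]+q[3]-q[0]-q[1];print(np.degrees(np.arctan2(v[1],v[0])),np.linalg.norm(v)/2,np.linalg.norm(q[1]-q[0]))
f=np.mean([at_z(m,220+x/3.7,100+240/3.7,.039) for x in(288,393)],0);print(f)
print(d[168,312], at_d(m,312,168,d[168,312]))
h=np.array([at_z(m,220+x/3.7,100+y/3.7,.034) for x,y in[(237,87),(443,84),(443,384),(249,387)]]);print(h.mean(0));v=h[2]+h[3]-h[0]-h[1];print(np.degrees(np.arctan2(v[1],v[0])))
E
```

```text
[0.53000891 0.16883762 0.073     ]
103.1429995052916 0.03567222516610562 0.011216505425795085
[0.53026078 0.16872472 0.039     ]
0.31708965 [0.5305003  0.16523256 0.07299929]
[0.52932949 0.16977647 0.034     ]
103.68692298200837
```

Call:
apply_moves(motion=[[[0.75,-0.98,-3],0.2],[[0.75,-0.98,-7],0.2],[[0.75,-0.98,-11],0.2],[[0.75,-0.98,-13],0.2],[[0.75,-0.98,-13],0.2],[[0.75,-0.98,-13],0.2]], hand=5)

```text
clock: 2.0
tool_pos: [0.5299, 0.1714, 0.0971]
orientation: [-180.0, 0.0, -166.7]
force: [0.5, -0.4, 0.6]
opening: 0.0509
```

```bash
python3 - <<'E'
from h import *
import pickle
o=ctrl.get_obs();print(o['tool_pos'],o['orientation'],o['force'],o['opening'])
m=cam('wrist'); a,d=ctrl.snapshot('wrist'); pickle.dump((m,a,d),open('w2.pkl','wb'));cv2.imwrite('pics/w2.png',a)
E
```

```text
[0.52994729 0.17137934 0.09709391] [-1.79977064e+02  4.98444570e-03 -1.66701838e+02] [ 0.4935862  -0.40228794  0.61422866] 0.05094060451384536
```

View pics/w2.png

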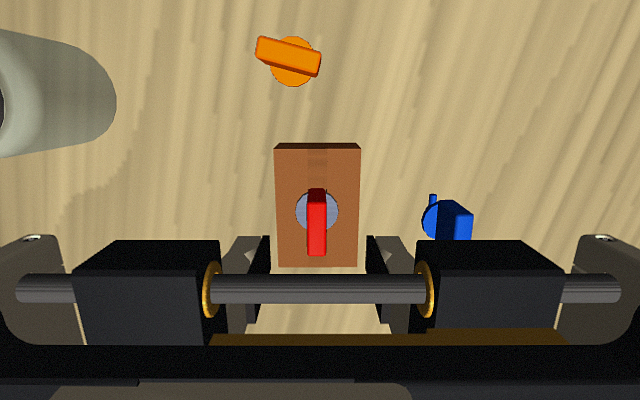

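```bash
python3 - <<'E'
from h import *
import pickle
m,a,d=pickle.load(open('w2.pkl','rb'))
cv2.imwrite('pics/w2c.png',cv2.resize(a[170:270,260:380],None,fx=6,fy=6,interpolation=cv2.INTER_CUBIC))
print(proj(m,(.530,.1688,.073)), [proj(m,(.530+s*.018*np.cos(np.radians(103.2)),.1688+s*.018*np.sin(np.radians(103.2)),.073)) for s in(-1,1)])
E
```

```text
(np.float64(317.20121565944663), np.float64(230.3103025383325)) [(np.float64(317.24525825274003), np.float64(202.0180650753612)), (np.float64(317.15948804888467), np.float64(257.14705913522596))]
```

View pics/w2c.png

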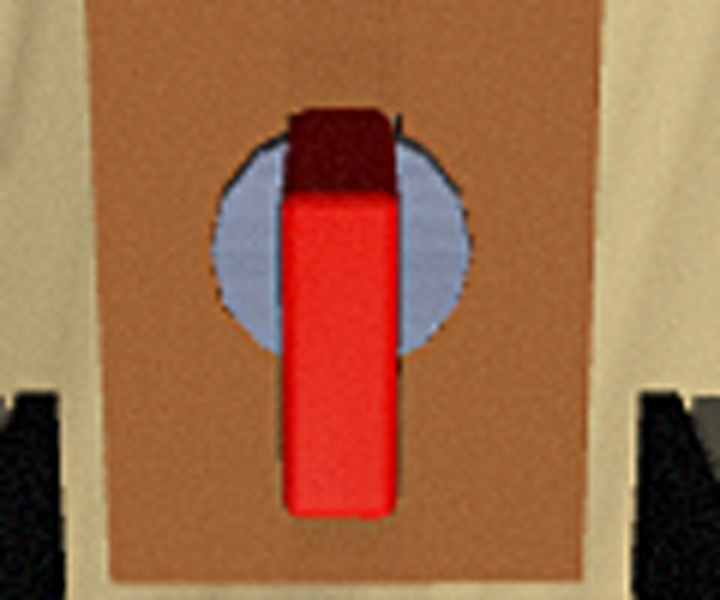

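Call:
apply_moves(motion=[[[0,-0.2,-2.5],-0.2],[[0,-0.2,-5.4],-0.2],[[0,-0.2,-5.4],-0.2],[[0,-0.2,-5.4],-0.2]])

```text
clock: 2.45
tool_pos: [0.5306, 0.1688, 0.044]
orientation: [180.0, 0.1, -167.0]
force: [0.6, 0.9, 0.3]
opening: 0.05
```

Call:
apply_moves(motion=[[[0,0,0],0],[[0,0,0],0],[[0,0,0],0],[[0,0,0],0],[[0,0,0],0],[[0,0,0],0],[[0,0,0],0]], hand=0.5)

```text
clock: 3.15
tool_pos: [0.5301, 0.1682, 0.0428]
orientation: [180.0, 0.0, -167.0]
force: [-1.0, -0.1, 2.4]
opening: 0.0116
```

```bash
python3 - <<'E'
from h import *
o=ctrl.get_obs();print(o['tool_pos'],o['orientation'],o['force'],o['moment'],o['opening'])
m=cam('wrist'); a,d=ctrl.snapshot('wrist'); cv2.imwrite('pics/w3.png',a)
E
```

```text
[0.53013321 0.16821955 0.04281665] [ 1.79999286e+02  2.23111256e-02 -1.67015656e+02] [-0.96891339 -0.14721411  2.44407947] [ 0.09766161  0.17314269 -0.0047515 ] 0.011645389547382331
```

View pics/w3.png

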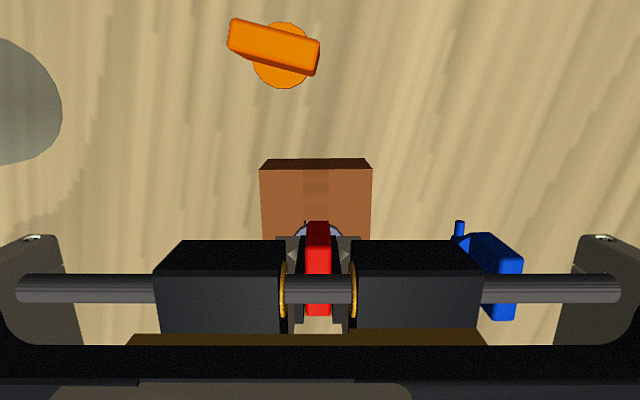

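Call:
apply_moves(motion=[[[0,0,4],0],[[0,0,8],0],[[0,0,13],0],[[-0.5,-5,18.3],0],[[-0.5,-10,18.3],0],[[-1,-15,18.3],-3],[[-1.2,-20,18.3],-7.4],[[-1.5,-25,18.3],-7.4],[[-2,-30,18.3],-7.4],[[-2.1,-34,18.3],-7.4]])

```text
clock: 4.2
tool_pos: [0.5084, -0.1657, 0.2255]
orientation: [180.0, -0.0, -174.4]
force: [1.0, 1.3, -0.8]
opening: 0.0119
```

Call:
apply_moves(motion=[[[0,-2.3,0],0],[[0,-2.3,0],0],[[0,-2.3,0],0],[[0,-2.3,0],0]])

```text
clock: 4.6
tool_pos: [0.5092, -0.1863, 0.2253]
orientation: [180.0, -0.0, -174.4]
force: [-0.2, 0.2, 0.1]
opening: 0.0119
```

```bash
python3 - <<'E'
from h import *
import pickle
o=ctrl.get_obs();print(o['tool_pos'],o['orientation'],o['force'],o['moment'],o['opening'])
m=cam('wrist'); a,d=ctrl.snapshot('wrist'); cv2.imwrite('pics/w4.png',a);pickle.dump((m,a,d),open('w4.pkl','wb'))
cv2.imwrite('pics/w4c.png',cv2.resize(a[80:240,220:420],None,fx=3.75,fy=3.75,interpolation=cv2.INTER_CUBIC))
E
```

```text
[ 0.50917615 -0.18626498  0.22532016] [ 1.79985441e+02 -2.21667466e-02 -1.74402527e+02] [-0.16702999  0.1913931   0.1229403 ] [ 0.10975523 -0.05818551  0.01767657] 0.011912443132629997
```

View pics/w4.png

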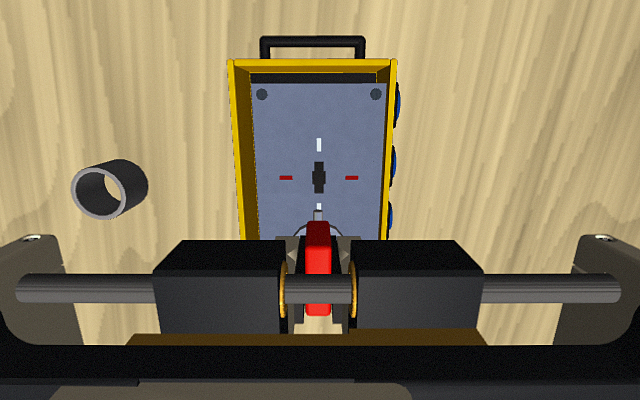

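View pics/w4c.png

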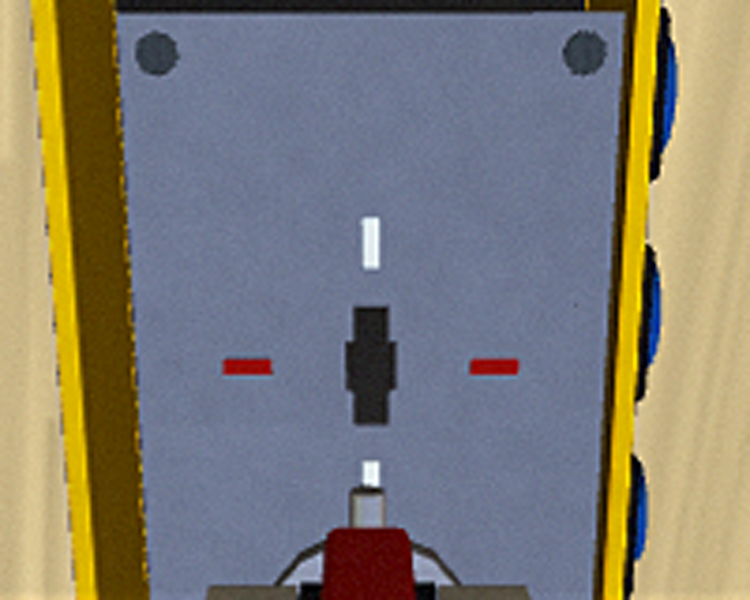

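```bash
python3 - <<'E'
from h import *
import pickle
m,a,d=pickle.load(open('w4.pkl','rb'))
P=lambda x,y:at_z(m,220+x/3.75,80+y/3.75,.085)
for n,x,y in[('c',371,366),('slot top',371,306),('slot bot',371,425),('redL',247,367),('redR',494,367),('whiteT',371,243)]: print(n,P(x,y))
A=lambda P,Q:np.degrees(np.arctan2(*(P-Q)[1::-1]))
print(A(P(247,367),P(494,367)),A(P(371,425),P(371,243)))
u,v=int(220+300/3.75),int(80+250/3.75); print(at_d(m,u,v,d[v,u]), at_d(m,345,170,d[170,345]))
# pin tip visual check
print(proj(m,np.array(m['cam_to_world'])@np.array([0,0,0,1]) if 0 else [.5092,-.1863,.2253]))
E
```

```text
c [ 0.50798786 -0.19460453  0.085     ]
slot top [ 0.50949796 -0.20981526  0.085     ]
slot bot [ 0.50645976 -0.17921302  0.085     ]
redL [ 0.53907914 -0.1912971   0.085     ]
redR [ 0.47709449 -0.19737654  0.085     ]
whiteT [ 0.51103815 -0.22532962  0.085     ]
5.601633079012575 95.6696564550183
[ 0.5282429  -0.22255722  0.0851328 ] [ 0.48446173 -0.20447868  0.08601897]
(np.float64(316.22402798151717), np.float64(251.92725022159237))
```

```bash
python3 - <<'E'
from h import *
import pickle
m,a,d=pickle.load(open('w4.pkl','rb'))
cv2.imwrite('pics/w4d.png',cv2.resize(a[160:260,270:370],None,fx=6,fy=6,interpolation=cv2.INTER_CUBIC))
Tc=np.array(m['tool_from_camera'])
m2=dict(m);m2['cam_to_world']=Tc
for u,v,z in[(318.1,210.1,.0328),(318.1,220,.0268)]: print(at_z(m2,u,v,z))
for z in(.0268,.0298,.0328): print(proj(m2,(0,-.014,z)))
print([proj(m2,(x,0,.0038)) for x in(-.0155,.0155)])
E
```

```text
[ 0.00102219 -0.01259182  0.0328    ]
[ 0.00101725 -0.00826844  0.0268    ]
(np.float64(316.42322602541753), np.float64(211.11168478630495))
(np.float64(316.4415406273314), np.float64(209.5122311663734))
(np.float64(316.4593345414671), np.float64(207.9582885888833))
[(np.float64(288.0817762695933), np.float64(248.90089625332513)), (np.float64(344.5009673316533), np.float64(248.9113329169235))]
```

View pics/w4d.png

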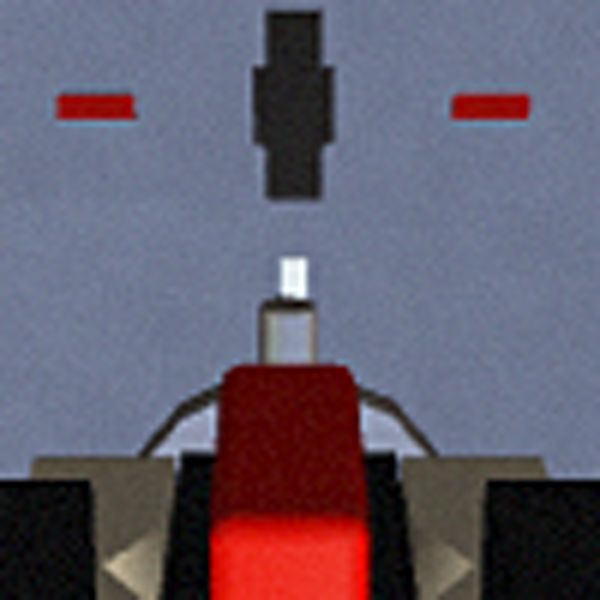

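Call:
apply_moves(motion=[[[-0.04,-0.94,-3],0],[[-0.04,-0.94,-6],0],[[-0.04,-0.94,-9],0],[[-0.04,-0.94,-9],0],[[-0.04,-0.94,-9],0]])

```text
clock: 5.15
tool_pos: [0.5092, -0.1957, 0.1361]
orientation: [-180.0, -0.0, -174.3]
force: [0.3, 0.1, -0.7]
opening: 0.0119
```

```bash
python3 - <<'E'
from h import *
import pickle
o=ctrl.get_obs();print(o['tool_pos'],o['orientation'],o['force'],o['moment'],o['opening'])
m=cam('wrist'); a,d=ctrl.snapshot('wrist'); cv2.imwrite('pics/w5.png',a);pickle.dump((m,a,d),open('w5.pkl','wb'))
cv2.imwrite('pics/w5c.png',cv2.resize(a[120:270,230:410],None,fx=4,fy=4,interpolation=cv2.INTER_CUBIC))
a,d=ctrl.snapshot('side');cv2.imwrite('pics/s5c.png',cv2.resize(a[60:220,360:500],None,fx=4,fy=3.7,interpolation=cv2.INTER_CUBIC))
E
```

```text
[ 0.50923455 -0.1957113   0.13609343] [-1.79975510e+02 -4.22854722e-02 -1.74326928e+02] [ 0.26665867  0.0749078  -0.72247038] [ 0.09309129 -0.11633798 -0.0100023 ] 0.011910810780150879
```

View pics/w5c.png

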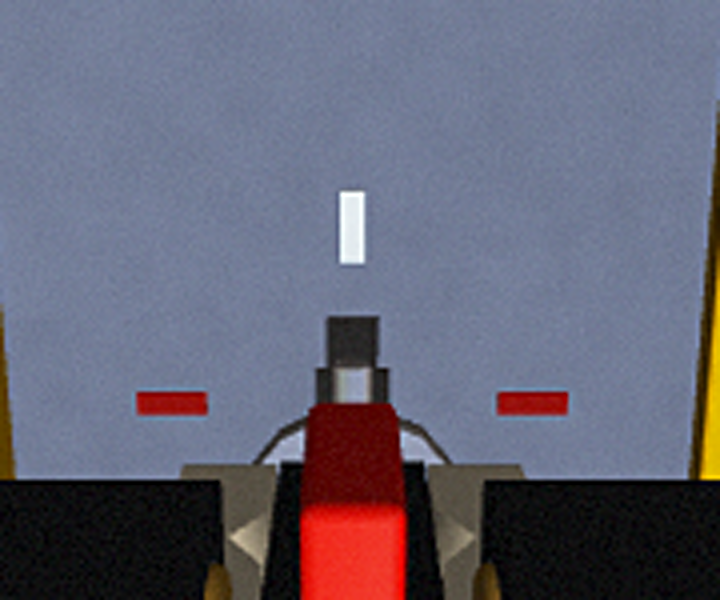

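View pics/s5c.png

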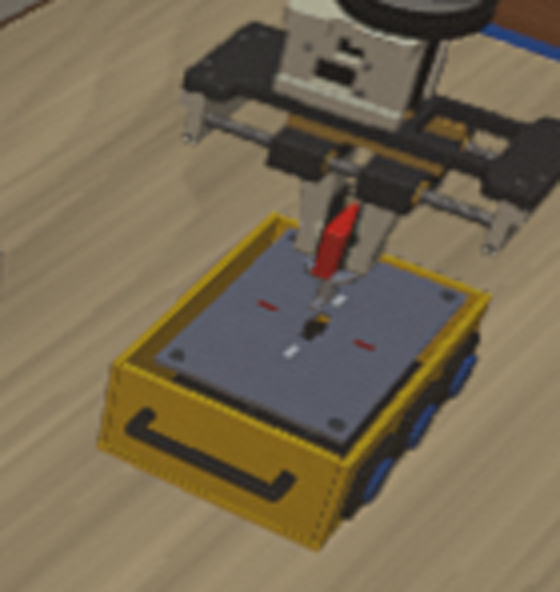

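```bash
python3 - <<'E'
from h import *
import pickle
m,a,d=pickle.load(open('w5.pkl','rb'))
cv2.imwrite('pics/w5d.png',cv2.resize(a[190:240,290:350],None,fx=12,fy=12,interpolation=cv2.INTER_CUBIC))
m2=dict(m);m2['cam_to_world']=np.array(m['tool_from_camera'])
print(at_z(m2,318.1,220.75,.1361-.085),at_z(m2,318.1,199,.1361-.085)[1]+.01535,at_z(m2,318.1,211.75,.0328)[1]+.014)
E
```

```text
[0.00105262 0.00144046 0.0511    ] 0.0010952385848979045 0.0024973414888581225
```

View pics/w5d.png

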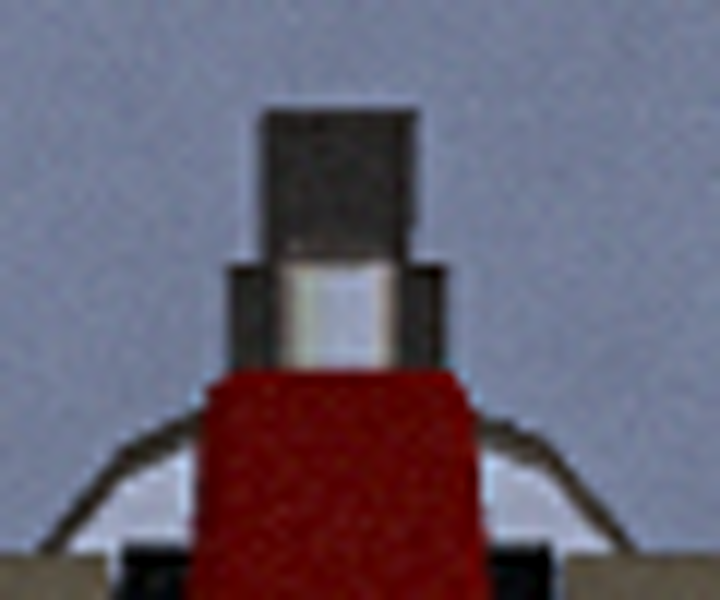

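Call:
apply_moves(motion=[[[0,0.04,-1],0],[[0,0.04,-1.6],0],[[0,0.04,-1.8],0],[[0,0.04,-2.0],0],[[0,0.04,-2.1],0],[[0,0.04,-2.1],0]])

```text
clock: 5.85
tool_pos: [0.5089, -0.1959, 0.1145]
orientation: [-180.0, -0.0, -174.4]
force: [-0.4, 0.4, -0.4]
opening: 0.0119
```

```bash
python3 - <<'E'
from h import *
o=ctrl.get_obs();print(o['tool_pos'],o['orientation'],o['force'],o['moment'],o['opening'])
E
```

```text
[ 0.50885702 -0.19594828  0.11448318] [-1.79999072e+02 -8.70956197e-03 -1.74432622e+02] [-0.37382184  0.44698449 -0.3797432 ] [ 0.0860333  -0.02364338  0.02910316] 0.011894989961460035
```

Call:
apply_moves(motion=[[[0,0,-0.3],0],[[0,0,-0.6],0],[[0,0,-0.9],0],[[0,0,-1.2],0],[[0,0,-1.2],0]])

```text
clock: 6.35
tool_pos: [0.5085, -0.1958, 0.102]
orientation: [180.0, -0.1, -174.4]
force: [0.3, -0.6, -0.9]
opening: 0.0117
```

Call:
apply_moves(motion=[[[0,0,-0.3],0],[[0,0,-0.6],0],[[0,0,-0.8],0],[[0,0,-0.8],0]])

```text
clock: 6.75
tool_pos: [0.5087, -0.1959, 0.0942]
orientation: [180.0, -0.0, -174.4]
force: [-0.3, 0.7, -1.3]
opening: 0.0119
```

```bash
python3 - <<'E'
from h import *
o=ctrl.get_obs();print(o['tool_pos'],o['orientation'],o['force'],o['moment'],o['opening'])
m=cam('wrist'); a,d=ctrl.snapshot('wrist'); cv2.imwrite('pics/w6.png',a)
a,d=ctrl.snapshot('side');cv2.imwrite('pics/s6c.png',cv2.resize(a[60:220,360:500],None,fx=4,fy=3.7,interpolation=cv2.INTER_CUBIC))
E
```

```text
[ 0.50865844 -0.19585017  0.09419156] [ 1.79993864e+02 -3.55334616e-02 -1.74422944e+02] [-0.26931053  0.68574199 -1.31247389] [ 0.11282912 -0.0303024   0.03380792] 0.011900457842653976
```

View pics/s6c.png

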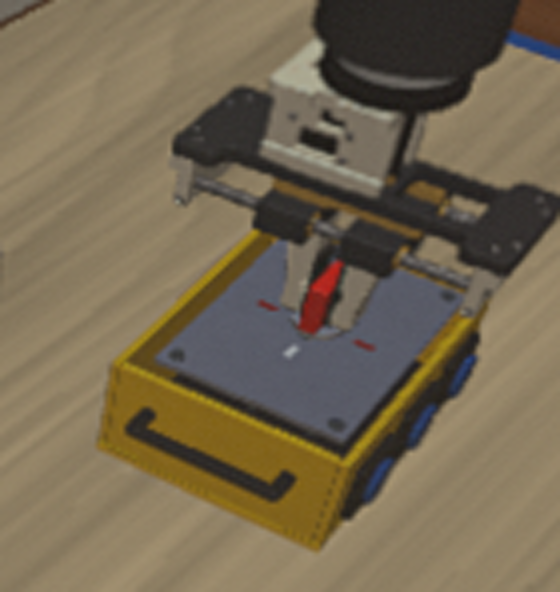

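View pics/w6.png

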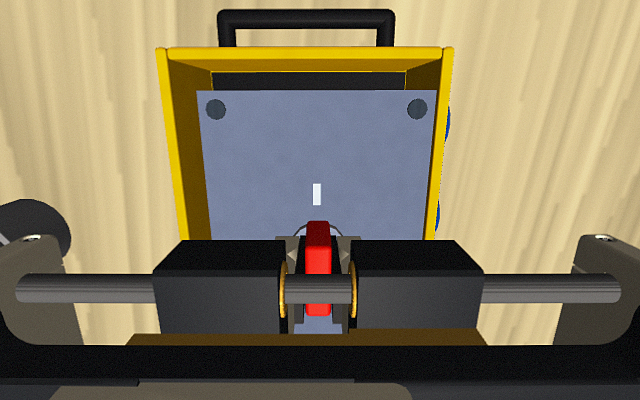

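Call:
apply_moves(motion=[[[0,0,-0.2],0],[[0,0,-0.4],0],[[0,0,-0.6],0],[[0,0,-0.6],0],[[0,0,-0.6],0]])

```text
clock: 7.35
tool_pos: [0.5092, -0.196, 0.0893]
orientation: [-180.0, 0.0, -174.4]
force: [-2.6, 1.5, 8.0]
opening: 0.0116
```

```bash
python3 - <<'E'
from h import *
o=ctrl.get_obs();print(o['tool_pos'],o['orientation'],o['force'],o['moment'],o['opening'])
E
```

```text
[ 0.50920503 -0.19595528  0.08930335] [-1.79976894e+02  4.32330742e-02 -1.74404689e+02] [-2.61423744  1.52610399  7.99624285] [ 0.60176436  0.87444258 -0.0085607 ] 0.011605218781879978
```

Call:
apply_moves(motion=[[[0,0,-0.2],0],[[0,0,-0.4],0],[[0,0,-0.5],0],[[0,0,-0.5],0],[[0,0,-0.5],0]])

```text
clock: 7.85
tool_pos: [0.5092, -0.196, 0.0848]
orientation: [-180.0, 0.1, -174.4]
force: [-4.9, 2.7, 12.8]
opening: 0.0122
```

```bash
python3 - <<'E'
from h import *
o=ctrl.get_obs();print(o['tool_pos'],o['orientation'],o['force'],o['moment'],o['opening'])
m=cam('wrist'); a,d=ctrl.snapshot('wrist'); cv2.imwrite('pics/w7.png',a)
print(np.median(d[110:170,260:300]), at_d(m,280,140,np.median(d[135:145,275:285])),at_d(m,360,140,np.median(d[135:145,355:365])))
E
```

```text
[ 0.50921566 -0.19596595  0.0848492 ] [-1.79968102e+02  5.49091242e-02 -1.74393700e+02] [-4.92927861  2.70871186 12.78750029] [ 1.05120166  1.59982409 -0.05839781] 0.012229681316362442
0.16547358 [ 0.53335973 -0.25269725  0.0767417 ] [ 0.49272999 -0.25669719  0.07674378]
```

Call:
apply_moves(motion=[[[-0.1,0.05,0],0],[[-0.1,0.05,-0.15],0],[[-0.1,0.05,-0.15],0],[[-0.1,0.05,-0.15],0]])

```text
clock: 8.3
tool_pos: [0.5092, -0.1959, 0.0839]
orientation: [-179.9, 0.2, -174.4]
force: [-1.9, 0.0, 14.2]
opening: 0.0118
```

```bash
python3 - <<'E'
from h import *
o=ctrl.get_obs();print(o['tool_pos'],o['orientation'],o['force'],o['moment'],o['opening'])
E
```

```text
[ 0.50918906 -0.19590403  0.08391687] [-1.79914247e+02  1.52733490e-01 -1.74369545e+02] [-1.88362191  0.03767758 14.16630454] [ 0.14723437  0.99888294 -0.00426624] 0.011839588639939976
```

Call:
apply_moves(motion=[[[-0.05,0,-0.03],-6],[[-0.05,0,-0.03],-12],[[-0.05,0,-0.03],-18],[[-0.05,0,-0.03],-24],[[-0.05,0,-0.03],-30],[[-0.05,0,-0.03],-30]])

```text
clock: 8.9
tool_pos: [0.5097, -0.1961, 0.0841]
orientation: [180.0, 0.3, 155.4]
force: [-0.8, -2.2, 12.9]
opening: 0.0113
```

```bash
python3 - <<'E'
from h import *
o=ctrl.get_obs();print(o['tool_pos'],o['orientation'],o['force'],o['moment'],o['opening'])
m=cam('wrist'); a,d=ctrl.snapshot('wrist'); cv2.imwrite('pics/w8.png',a)
for u in(240,280,360): print(at_d(m,u,140,np.median(d[135:145,u-5:u+5])))
E
```

```text
[ 0.50971163 -0.1961273   0.08405638] [179.97399568   0.28688953 155.44140056] [-0.83140899 -2.23624143 12.90952791] [-0.21344002  0.21976618 -0.02933508] 0.011349590730152964
[ 0.52095906 -0.26624234  0.07598589]
[ 0.50236289 -0.25774194  0.07593484]
[ 0.46524365 -0.24084328  0.07616912]
```

View pics/w8.png

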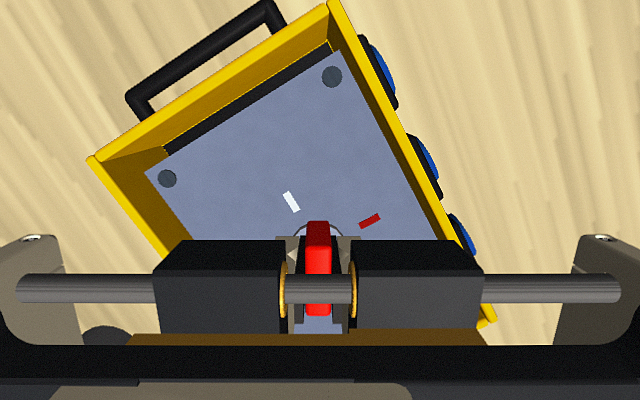

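Call:
apply_moves(motion=[[[-0.05,0.03,-0.05],-7],[[-0.05,0.03,-0.05],-14],[[-0.05,0.03,-0.05],-21],[[-0.05,0.03,-0.05],-28],[[-0.05,0.03,-0.05],-35],[[-0.05,0.03,-0.05],-40],[[-0.05,0.03,-0.05],-40]])

```text
clock: 9.65
tool_pos: [0.5094, -0.1958, 0.0836]
orientation: [179.8, 0.2, 115.5]
force: [0.2, 0.2, 14.4]
opening: 0.0121
```

```bash
python3 - <<'E'
from h import *
o=ctrl.get_obs();print(o['tool_pos'],o['orientation'],o['force'],o['moment'],o['opening'])
E
```

```text
[ 0.5093719  -0.19579608  0.08364291] [179.77825758   0.21072973 115.47531336] [ 0.24641122  0.1685302  14.39952553] [-0.14235494  0.1796674  -0.01639229] 0.012070661427557796
```

Call:
apply_moves(motion=[[[0,0,0],-5],[[0,0,0],-10],[[0,0,0],-15],[[0,0,0],-19],[[0,0,0],-20.5],[[0,0,0],-20.5]])

```text
clock: 10.25
tool_pos: [0.5094, -0.1958, 0.0837]
orientation: [179.7, 0.1, 95.1]
force: [-0.2, -1.2, 14.8]
opening: 0.0117
```

```bash
python3 - <<'E'
from h import *
o=ctrl.get_obs();print(o['tool_pos'],o['orientation'],o['force'],o['moment'],o['opening'])
m=cam('wrist'); a,d=ctrl.snapshot('wrist'); cv2.imwrite('pics/w9.png',a)
for u in(240,280,360): print(at_d(m,u,140,np.median(d[135:145,u-5:u+5])))
E
```

```text
[ 0.50939923 -0.19577665  0.08365351] [1.79717506e+02 1.19602357e-01 9.50995078e+01] [-0.19951084 -1.15529717 14.7927293 ] [-0.12724972  0.14108217  0.04173308] 0.011737495007172078
[ 0.45435869 -0.24121678  0.07485507]
[ 0.45257915 -0.22084031  0.07456557]
[ 0.44890173 -0.1800387   0.0747301 ]
```

View pics/w9.png

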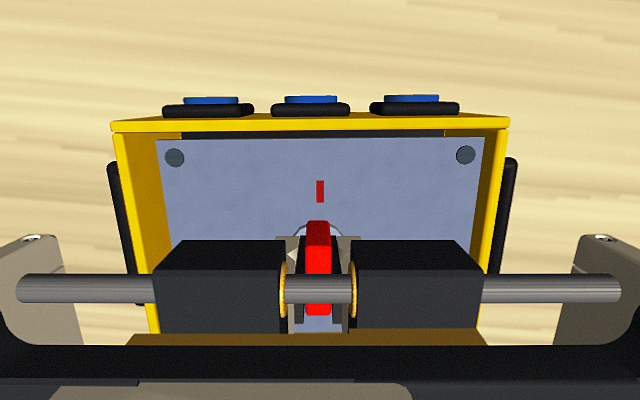

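Call:
apply_moves(motion=[[[0,0,0.1],0.3],[[0,0,0.2],0.3],[[0,0,0.3],0.3],[[0,0,0.4],0.3],[[0,0,0.5],0.3],[[0,0,0.5],0.3]])

```text
clock: 10.9
tool_pos: [0.5094, -0.1957, 0.0879]
orientation: [179.7, 0.1, 95.4]
force: [1.8, -2.6, 7.8]
opening: 0.012
```

```bash
python3 - <<'E'
from h import *
o=ctrl.get_obs();print(o['tool_pos'],o['orientation'],o['force'],o['moment'],o['opening'])
m=cam('wrist'); a,d=ctrl.snapshot('wrist'); cv2.imwrite('pics/w10.png',a)
for u in(240,280,360): print(at_d(m,u,140,np.median(d[135:145,u-5:u+5])))
E
```

```text
[ 0.5093571  -0.19573153  0.0879183 ] [1.79722643e+02 1.04646881e-01 9.54295040e+01] [ 1.76098298 -2.63624545  7.79279025] [-0.81774524 -1.03137698 -0.06151002] 0.011971739713069888
[ 0.4546544  -0.24160876  0.07855456]
[ 0.45267757 -0.22111592  0.07882844]
[ 0.44874115 -0.18036647  0.07922548]
```

Call:
apply_moves(motion=[[[0,0,0.05],0],[[0,0,0.1],0],[[0,0,0.1],0]])

```text
clock: 11.25
tool_pos: [0.5093, -0.1957, 0.0881]
orientation: [179.8, 0.1, 95.4]
force: [5.0, -4.6, 1.5]
opening: 0.0116
```

```bash
python3 - <<'E'
from h import *
o=ctrl.get_obs();print(o['tool_pos'],o['orientation'],o['force'],o['moment'],o['opening'])
m=cam('wrist'); a,d=ctrl.snapshot('wrist'); cv2.imwrite('pics/w11.png',a)
for u in(240,280,360): print(at_d(m,u,140,np.median(d[135:145,u-5:u+5])))
E
```

```text
[ 0.50931006 -0.19570023  0.08810599] [1.79750199e+02 9.16710131e-02 9.54146833e+01] [ 4.96210129 -4.62139131  1.46441641] [-1.46694306e+00 -2.06250673e+00 -5.62422194e-04] 0.011635500729345272
[ 0.45453535 -0.2414737   0.0791489 ]
[ 0.4526365  -0.22108209  0.07890826]
[ 0.44872356 -0.18027939  0.07916858]
```

Call:
apply_moves(motion=[[[0.06,-0.05,0],0],[[0.12,-0.1,0],0],[[0.12,-0.1,0],0]])

```text
clock: 11.6
tool_pos: [0.5093, -0.1958, 0.088]
orientation: [179.9, 0.0, 95.4]
force: [1.9, 2.4, 6.5]
opening: 0.012
```

Call:
apply_moves(motion=[[[0,0,0],0],[[0,0,0],0],[[0,0,0],0],[[0,0,0],0],[[0,0,0],0]], hand=4)

```text
clock: 12.1
tool_pos: [0.5078, -0.1961, 0.087]
orientation: [-180.0, -0.0, 95.4]
force: [0.0, 1.0, -0.2]
opening: 0.0395
```

Call:
apply_moves(motion=[[[0,0,2],0],[[0,0,5],0],[[0,0,9],0],[[0,0,13],0],[[0,0,14],0],[[0,0,14],0],[[0,0,14],0]])

```text
clock: 12.8
tool_pos: [0.5074, -0.1958, 0.2263]
orientation: [-179.9, -0.0, 95.4]
force: [-0.7, -0.3, -0.9]
opening: 0.0402
```

```bash
python3 - <<'E'
from h import *
import pickle
o=ctrl.get_obs();print(o['tool_pos'],o['orientation'],o['force'],o['moment'],o['opening'])
m=cam('wrist'); a,d=ctrl.snapshot('wrist'); cv2.imwrite('pics/w12.png',a);pickle.dump((m,a,d),open('w12.pkl','wb'))
cv2.imwrite('pics/w12c.png',cv2.resize(a[100:260,220:420],None,fx=3.7,fy=3.7,interpolation=cv2.INTER_CUBIC))
a,d=ctrl.snapshot('side');cv2.imwrite('pics/s12c.png',cv2.resize(a[60:220,360:500],None,fx=4,fy=3.7,interpolation=cv2.INTER_CUBIC))
for u in(290,350): print(at_d(m,u,140,np.median(d[135:145,u-5:u+5])))
E
```

```text
[ 0.50744612 -0.1958437   0.22626047] [-1.79944634e+02 -4.24918996e-02  9.53585800e+01] [-0.72509688 -0.32136982 -0.85622093] [ 0.09475515 -0.10607804  0.04119618] 0.04016623591511958
[ 0.56031954 -0.28126269 -0.68146809]
[ 0.53668549 -0.09208609 -0.63065723]
```

View pics/w12c.png

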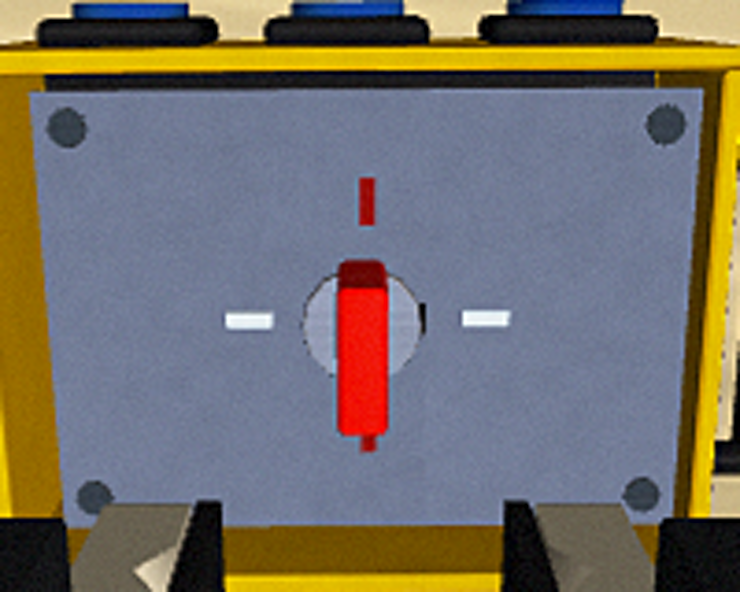

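View pics/s12c.png

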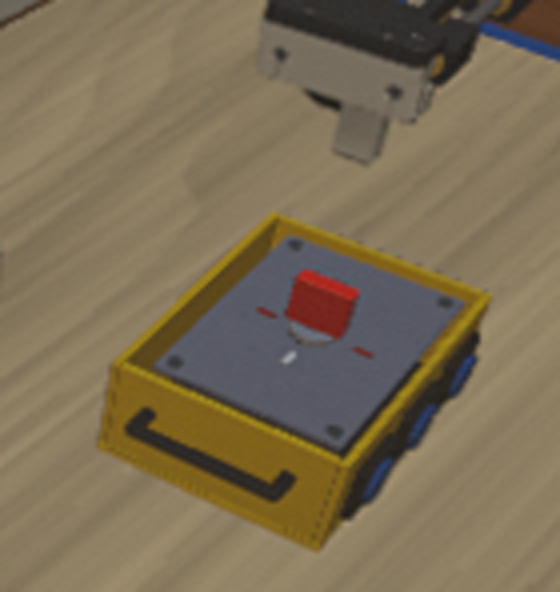

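```bash
python3 - <<'E'
from h import *
import pickle
m,a,d=pickle.load(open('w12.pkl','rb'))
for u,v in((260,150),(360,150),(280,205),(365,205),(317,197)): print(at_d(m,u,v,np.median(d[v-3:v+3,u-3:u+3])))
q=np.array([at_z(m,220+x/3.7,100+y/3.7,.118) for x,y in[(338,287),(386,287),(386,434),(338,434)]]);v=q[2]+q[3]-q[0]-q[1]
print(q.mean(0),np.degrees(np.arctan2(v[1],v[0])))
E
```

```text
[ 0.4789488  -0.25344153  0.08017147]
[ 0.47017188 -0.15981083  0.08016551]
[ 0.53155766 -0.23144195  0.0799162 ]
[ 0.52363357 -0.14779754  0.08019343]
[ 0.50839468 -0.1968164   0.11891548]
[ 0.50930838 -0.19600863  0.118     ] 5.37555008473894
```

```bash
python3 -c "
from h import *
print(ctrl.close_job())"
```

```text
the job is handed in; nothing more can be done
None
```

The red stud is latched in the yellow box's cover and holds it down by itself. I handed the job in at about 13 s of the 72 s; it reports no verdict.

- **Insertion:** I gripped the stud's wing, lifted it out of the block and lined the pin up with the slot using the wrist camera. The pin went in with no measurable contact force.
- **Press and turn:** I pressed the cover to about 10 mm, with roughly 15 N on the wrist, so short of the 13 mm limit. Then I turned it a quarter turn clockwise and let up. At the latch the force fell by about 6 N over 0.2 mm of rise.

**Checks after letting go and rising 14 cm:**

| Check | Measured | Required |
|---|---|---|
| Wing (so the pin) against the box's x axis | within 0.3° | within 0.26 rad (15°) |
| Stud to the box's centre | about 6 mm | below 14 mm |
| Pin height | about 59 mm | below 62 mm |
| Cover pressed down | about 5 to 6 mm | 4.5 to 8.5 mm |

- **Cover depth:** the two wrist readings differed. It was about 6 mm just before release and about 5 mm by the later depth picture. That spread is within the camera calibration error.
- **Sideways force:** during the press and the letting-up, up to about 7 N built up between the tool and the cover. I eased the tool sideways before opening the fingers, which left about 3 N sideways plus some 6.5 N downward. The tool shifted 1.5 mm when they opened.
- **Not checked:** I did not measure the stud's tilt; it only looks upright in the side view. The jar, coupling and screwdriver were not touched, but I did not re-measure where they are.

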